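# Fit a grid frame in the dicer and lock it

### The arm

A 7-joint arm with a two-finger parallel gripper is mounted at the origin on the work surface; the furniture and walls round the work are solid. World frame = base frame: x ahead of the robot, y to its left, z up, the work surface at z = 0. Lengths are in m, angles in rad, forces in N, time in s.
With the tool pointing down it reaches from about 0.4 to 0.875 m from the base axis. Payload 19.3 kg.
Tool frame: the origin (TCP) lies at the very end of the fingers, on their centre line; the grasp point (between the pads) lies 19 mm behind it; z points along the fingers, y is the line along which they close (so a half turn about z gives the same grasp; the last joint's range is limited). The gripper opens to 85 mm and grips with 20 to 120 N. Pads are 22 mm wide; open, the fingers measure 114 mm over their backs; the gripper's body (76 mm by 85 mm) begins 54 mm behind the grasp point. The pads swing forward as they close: fully open they stand 13 mm farther back than shut.
Start: joints at [-1.276, 0.521, -0.036, 1.599, 0.021, 1.021, -0.113], TCP at [0.223, 0.584, 0.231] pointing down, gripper open.
Joint ranges: [-2.91, 2.91], [-0.3, 2.13], [-1.5, 1.42], [0.17, 2.43], [-1.26, 4.41], [0.16, 1.93], [-2.52, 2.52]. Speed limits (rad/s): [1.89, 1.89, 2.39, 2.39, 3.01, 3.01, 3.01].

### API

Orientations are given as [roll, pitch, yaw] about the fixed x, y, z axes, in that order (R = Rz(yaw) Ry(pitch) Rx(roll)).
In Python, from workcell import monitor, optics, job_done gives the robot as it stands.
- The arm moves only by the shell command python3 -m handwheel 'ROWS' [FORCE]. ROWS is JSON, a list of rows, each an object of numbers: "dx", "dy", "dz": the shift along the tool's x, y, z in cm; "wx", "wy", "wz": the turn, a rotation vector about the tool's x, y, z in rad; "claw": the opening in per cent of the stroke, from 0 (shut) to 100 (fully open). A call has 1 to 8 rows; each row shifts and turns the commanded pose from where the row before left it, along the tool's axes as they then stand; what a row does not reach is not made up. A row lasts 1/8 s, in which the tool goes at most 62.5 mm and 10.7 degrees, less where a joint would pass 70% of its speed; a pose out of reach is approached as far as the arm can. A call with a gripper value outside its range is refused whole. The fingers move at their own pace and stop on an object; FORCE is the grip in N (left out, the last holds). Time passes only in rows, so rows that do not move let the fingers close. It gives the time, the measured TCP pose, the force, the opening and the grip force at its end, in the units of the state.
- monitor.observe(): the state, without advancing time (a new reading comes with each control period).
- optics.grab_frame(name): name is "side" or "top"; returns a dict with "frame" (384x512x3 uint8, blue, green, red), "fovy" (degrees; the focal length in pixels is half the picture's height over the tangent of half this angle, whatever the lens; pixels are square), "cx", "cy" (the principal point, pixels), "R" (3x3) and "t" (3): a world point X has camera coordinates R X + t. Camera axes: x right, y down, z forward; pixel columns grow to the right and rows downward; lengths in m; the calibration is good to about 2 mm. A picture is of the moment at which its call begins. There is no depth.
- job_done(): hands the job in; it is judged then, once.
Trained networks look in the newest picture that a camera, given by its name, has taken for a name from the list of things; names that differ only in an ending like _2 or _b are one class to them, and where a whole thing is asked for, a point or a joint stands for the part that bears it (a point fixed in the world has none). Each returns a list of dicts, best first, with "p" (0 to 1); they miss things now and then, are a little off and sometimes report something else, mostly with a low value. They report only what shows in the picture. A call takes as long as a camera call. They do not tell look-alikes from the thing itself.
- optics.masks_of(name, camera): "region" (384x512 bool, what is visible of it) and "rect" ([left, top, width, height] in pixels, round what is visible of it).
The state is a dict: "clock": time; "qpos": joint angles; "qd": joint speeds; "joint_efforts": joint torques, N m; "position": TCP position; "tool_rot": TCP orientation; "force": force on the tool from outside, world axes, zero at the start; "moment": the same for the moment, N m; "grip_width": finger opening in m; "finger_force": force on a finger pad.
Only numpy, scipy, OpenCV 4.12 (cv2) and the standard library are available. Lean on these libraries where they do the work, as an engineer would, in place of code of your own. Each camera call takes 0.05 s, during which the arm holds its last target. There are 200 camera calls.

### The job

Fit the orange grid in the vegetable dicer: pull the dicer's black lock knob straight out until it clicks and stays out, take the orange grid from the rack, lay it flat on the wooden board so that you can take it again across its width, and set it down flat in the dicer's seat. Then push the knob fully home so that its bolt locks the grid in, and leave the blue and green grids standing in the rack.

Things in the scene. Friction and masses are not known exactly. Their poses are not given: they have to be found in the camera images.
- dicer: Vegetable dicer: low fixed aluminium machine, black round knob at its front, white catch pan below the seat (rim 48 mm above the worktop), toothed lid standing open at the back (hinged 110 mm behind the seat's centre, leaning back, 280 mm high). Origin under the seat's centre, on the worktop; x runs level from knob end to lid end, z up. Fixed, but stands elsewhere each time.
- dicer_seat (a point): Centre of a grid properly seated, 73 mm above the worktop; axes as the dicer's. The grid lies flat, its length along x, on ledges 60 mm high at both ends, between end walls 135 mm apart (92 mm high) and side cheeks 65 mm apart (85 mm high), all flared at the top. Cheeks stand only within 25 mm of each end wall: the middle 84 mm is open at both sides for fingers. Grid may go either way round.
- lock_knob_grip (a point): Centre of the lock knob's head: black turned cylinder, 40 mm across, 31 mm long, on a level steel shaft 73 mm above the worktop. It lies on the seat's axis, 134 mm before the seat's centre when in, and pulls straight out along the dicer's -x. Its end face is 15 mm from this point. The casting behind it (92 mm high) begins 34 mm from this point when the knob is in.
- lock_knob (a joint): How far the knob is pulled out (m): 0 = fully in, its 10 mm steel bolt standing 14 mm into the seat (keeps a grid out, or locks a seated one by its end hole); 0.020 = fully out on its detent, bolt clear of the seat, a red band on the shaft showing. An over-centre spring holds it at either end with about 7 N; past half travel it snaps on to the other end and stays there.
- orange_grid_center (a point): Centre of the grid with the orange plastic frame and square steel lattice: flat frame 130 mm long, 60 wide, 26 thick, about 0.24 kg, no handle, a 16 mm square bolt hole in each end, both faces alike. At first it stands on a long edge in one of the rack's three places. Axes: y = length, z = width (up while in the rack), x = thickness (square to its face, vertical when flat).
- blue_grid_center (a point): Centre of the grid with the blue frame, same size and axes; it stands in another place of the rack and is to stay there.
- green_grid_center (a point): Centre of the grid with the green frame, same size and axes; it stands in the third place of the rack and is to stay there.
- grid_rack: Fixed steel rack, 232 x 150 mm, origin at the centre of its underside. Three grids stand in it on edge, 80 mm apart along its x, their length along its y, lower edge 8 mm and upper edge 68 mm above the worktop. Round-topped tabs, up to 45 mm above the worktop, hold each grid 37 to 59 mm from mid-length; at mid-length it is free down to the base plate.
- board_top (a point): Centre of the upper face of the wooden board: fixed, flat and empty, between rack and dicer, 17 mm above the worktop; 225 mm along this point's x, 360 mm along its y. The place to lay the grid down.
Things that resemble listed ones, but are neither listed nor needed, are in the scene too. Leave any yellow look-alike of the part that bears orange_grid_center alone. There is more than one size of the part that bears green_grid_center; the job needs the larger.

How it is judged:
On the way, in this order (a step that is already met when the one before it is completed fails the run):
1. the lock knob is out on its detent (17 mm or more) (value of joint lock_knob above 0.017 m), for 0.2 s.
2. the orange grid lies flat on the wooden board (angle between the x axis of orange_grid_center and the z axis of board_top, either way round below 0.12 rad and z of orange_grid_center in the frame of board_top between 0.008 and 0.018 m and horizontal distance between orange_grid_center and board_top below 0.2 m), for 0.2 s.
3. the orange grid lies flat in the seat while the knob is still out (x of orange_grid_center in the frame of dicer_seat between -0.005 and 0.005 m and y of orange_grid_center in the frame of dicer_seat between -0.005 and 0.005 m and z of orange_grid_center in the frame of dicer_seat between -0.003 and 0.003 m and angle between the x axis of orange_grid_center and the z axis of dicer_seat, either way round below 0.06 rad and angle between the y axis of orange_grid_center and the x axis of dicer_seat, either way round below 0.08 rad and value of joint lock_knob above 0.017 m), for 0.2 s.
At the end, for the whole second after the job is handed in: The orange grid lies flat in the dicer's seat (centre within 5 mm sideways and 3 mm in height, within 3.4 degrees of level and 4.5 degrees of the seat's direction); the knob is fully in (within 2 mm); the blue and green grids still stand upright in their places in the rack (within 20 mm) (x of orange_grid_center in the frame of dicer_seat between -0.005 and 0.005 m and y of orange_grid_center in the frame of dicer_seat between -0.005 and 0.005 m and z of orange_grid_center in the frame of dicer_seat between -0.003 and 0.003 m and angle between the x axis of orange_grid_center and the z axis of dicer_seat, either way round below 0.06 rad and angle between the y axis of orange_grid_center and the x axis of dicer_seat, either way round below 0.08 rad and value of joint lock_knob below 0.002 m and distance of each of blue_grid_center, green_grid_center from where it was at the start of the episode below 0.02 m and angle between each of blue_grid_center, green_grid_center's own z axis and vertical below 0.2 rad); the robot touches nothing.
It fails at once if the blue or green grid is pulled out of its place (distance of any of blue_grid_center, green_grid_center from where it was at the start of the episode above 0.03 m).
It also fails if it takes over 72 s, if anything falls off the work surface, if the arm or the gripper's body presses on something with over 40 N, if the wrist force passes 120 N, or if a joint passes its speed limit or range.

## Working session

There is one attempt and no reset: what is moved stays moved. The work goes in short steps, Python scripts to look and compute and a shell command to move; the robot and the scene stay as the last step left them, time stands still between calls to the robot, and variables do not carry over. Pictures are saved under pics/ and viewed, at most 10 in all, crops included, and the job is handed in when it is done.

```bash
ls; mkdir -p pics
cat > h.py <<'E'
import numpy as np, cv2
from workcell import monitor, optics, job_done
def cam(n):
    f=optics.grab_frame(n); f['f']=192/np.tan(np.radians(f['fovy'])/2); f['R']=np.array(f['R']); f['t']=np.array(f['t']); return f
def proj(f,X):
    c=np.atleast_2d(X)@f['R'].T+f['t']; return c[:,:2]/c[:,2:]*f['f']+[f['cx'],f['cy']]
def onz(f,p,z):
    p=np.atleast_2d(p).astype(float); d=np.c_[(p-[f['cx'],f['cy']])/f['f'],np.ones(len(p))]@f['R']; o=-f['R'].T@f['t']
    return o+d*((z-o[2])/d[:,2:])
def tri(f,p,g,q):
    A=[];b=[]
    for c,u in((f,p),(g,q)):
        n=(np.array(u)-[c['cx'],c['cy']])/c['f']
        for k in(0,1): A.append(c['R'][k]-n[k]*c['R'][2]); b.append(n[k]*c['t'][2]-c['t'][k])
    return np.linalg.lstsq(np.array(A),np.array(b),rcond=None)[0]
E
python3 - <<'E'
from h import *
s=monitor.observe(); print({k:np.round(v,3) for k,v in s.items()})
a=cam('side');b=cam('top')
for n,f in(('side',a),('top',b)):
    print(n,f['fovy'],f['cx'],f['cy'],np.round(f['R'],3).tolist(),np.round(f['t'],3), 'pos',-f['R'].T@f['t'])
    cv2.imwrite(f'pics/{n}0.png',cv2.resize(f['frame'],(800,600),interpolation=cv2.INTER_CUBIC))
    for k in['dicer','grid_rack','lock_knob','orange_grid_center','blue_grid_center','green_grid_center']:
        print(k,[(round(float(m['p']),2),m['rect']) for m in optics.masks_of(k,n)])
E
```

```text
pics
{'clock': np.float64(0.0), 'qpos': array([-1.276,  0.522, -0.036,  1.6  ,  0.021,  1.021, -0.113]), 'qd': array([ 0.002, -0.001, -0.001,  0.001, -0.001, -0.002, -0.   ]), 'joint_efforts': array([-0.0000e+00, -9.2707e+01,  1.9800e+00, -3.6994e+01,  1.8000e-02,
        8.0000e-03,  0.0000e+00]), 'position': array([0.223, 0.584, 0.231]), 'tool_rot': array([-3.14 ,  0.   ,  2.777]), 'force': array([-0.066,  0.226,  0.173]), 'moment': array([ 0.004, -0.027,  0.023]), 'finger_force': np.float64(0.0), 'grip_width': np.float64(0.086)}
side 53.71675422441992 258.82425935735114 192.55066342487663 [[0.924, -0.381, 0.024], [-0.138, -0.393, -0.909], [0.356, 0.837, -0.416]] [-0.423  0.154  0.757] pos [ 0.14300229 -0.73405357  0.46501747]
dicer [(0.6, [298.6, 129.9, 179.0, 142.0])]
grid_rack [(0.84, [186.8, 165.7, 92.4, 30.6])]
lock_knob [(0.86, [296.2, 219.0, 45.5, 18.1]), (0.34, [189.4, 162.1, 89.4, 36.6])]
orange_grid_center [(0.92, [220.1, 156.2, 31.4, 25.0]), (0.71, [294.8, 154.8, 22.0, 29.7])]
blue_grid_center [(0.58, [241.1, 153.8, 32.2, 25.7])]
green_grid_center [(0.76, [199.7, 162.6, 28.4, 27.4]), (0.76, [139.6, 176.4, 35.7, 29.7])]
top 47.90721197975369 251.25672944763915 192.88672338720446 [[0.029, -1.0, -0.005], [-0.991, -0.029, -0.129], [0.129, 0.009, -0.992]] [0.051 0.52  1.129] pos [0.36899046 0.05594377 1.18644632]
dicer [(0.7, [307.7, 56.5, 95.5, 151.7])]
grid_rack [(0.81, [133.3, 151.7, 68.7, 90.6]), (0.43, [134.2, 155.5, 48.9, 22.3])]
lock_knob [(0.67, [322.7, 192.7, 12.2, 16.0])]
orange_grid_center [(0.83, [152.6, 97.0, 50.9, 27.9]), (0.69, [137.9, 185.2, 54.5, 17.7])]
blue_grid_center [(0.77, [133.6, 151.5, 49.9, 23.6]), (0.54, [138.0, 185.0, 54.7, 18.3])]
green_grid_center [(0.79, [165.5, 272.5, 26.6, 33.0]), (0.57, [141.9, 214.9, 55.0, 21.9])]
```

View pics/side0.png

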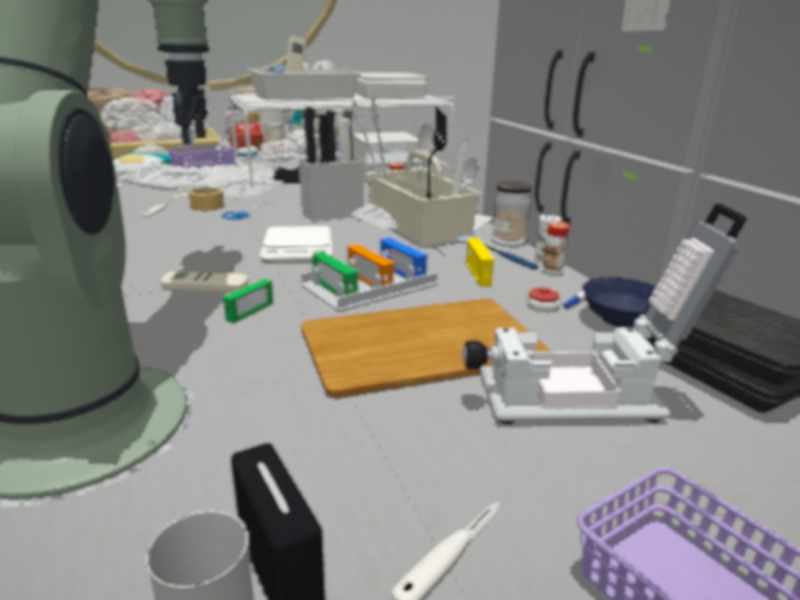

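View pics/top0.png

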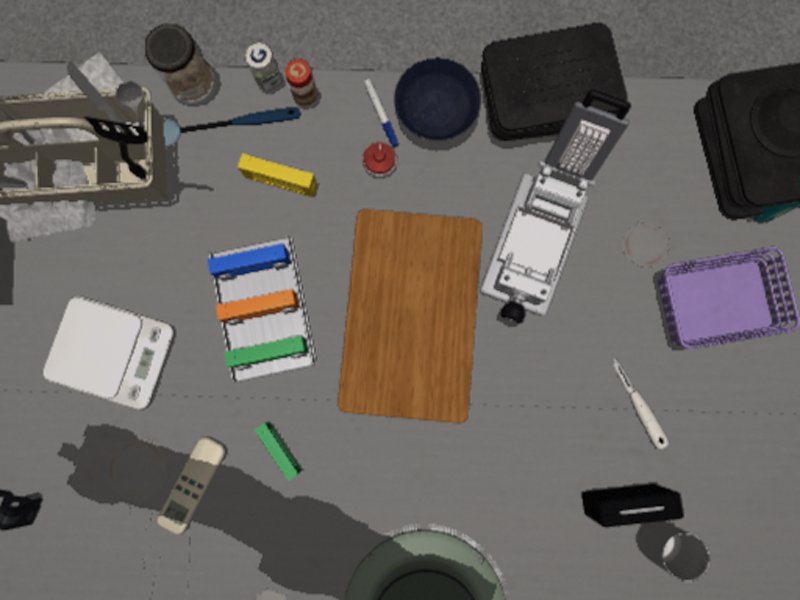

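The side view shows the green, orange and blue grids in the rack at (335,273), (370,265) and (403,257). The yellow look-alike is at (480,262), the small green one at (248,300), and the dicer knob at (475,353). In the top view the orange grid is at (257,305), blue at (248,260), green at (265,352), yellow at (277,174), small green at (277,451) and the knob at (512,312). By the description the target is the orange grid in the rack's middle place. I'll check it in a close crop and enlarge the dicer.

Run:
```python
from h import *
a=cam('side');b=cam('top')
T=b['frame'];S=a['frame']
c1=cv2.resize(T[110:210,300:385],None,fx=4.5,fy=4.5,interpolation=cv2.INTER_CUBIC) #382x450
c2=cv2.resize(S[195:275,290:390],None,fx=4,fy=4,interpolation=cv2.INTER_CUBIC) #400x320
c3=cv2.resize(T[150:250,130:210],None,fx=2.7,fy=2.7,interpolation=cv2.INTER_CUBIC)
im=np.zeros((600,800,3),np.uint8); im[:450,:c1.shape[1]]=c1; im[:320,390:790]=c2; im[325:325+c3.shape[0],390:390+c3.shape[1]]=c3[:275]
cv2.imwrite('pics/crop1.png',im)
def seg(F,h0,h1,r):
    x,y,w,h=r; H=cv2.cvtColor(F,cv2.COLOR_BGR2HSV); m=cv2.inRange(H,(h0,150,60),(h1,255,255)); z=np.zeros_like(m); z[y:y+h,x:x+w]=m[y:y+h,x:x+w]
    n,l,s,c=cv2.connectedComponentsWithStats(z); i=1+np.argmax(s[1:,4]); return l==i
m=seg(T,3,16,(130,150,80,100)); 
ys,xs=np.nonzero(m); R=cv2.minAreaRect(np.c_[xs,ys].astype(np.float32)); print('top rect',R,len(xs))
P=cv2.boxPoints(R); print(np.round(onz(b,P,.068),4)); C=onz(b,[R[0]],.068); print('C',C)
ms=seg(S,3,16,(210,145,60,50)); ys,xs=np.nonzero(ms); print('side',xs.min(),xs.max(),ys.min(),ys.max(),cv2.boxPoints(cv2.minAreaRect(np.c_[xs,ys].astype(np.float32))).round(1).tolist())
print('proj C in side',proj(a,C))
# saturations of board
H=cv2.cvtColor(T,cv2.COLOR_BGR2HSV); mb=cv2.inRange(H,(5,90,50),(25,255,255)); mb[:, :210]=0; mb[:130]=0;mb[280:]=0;mb[:,315:]=0
ys,xs=np.nonzero(mb); Rb=cv2.minAreaRect(np.c_[xs,ys].astype(np.float32)); print('board',Rb,onz(b,cv2.boxPoints(Rb),.017).round(3).tolist(),onz(b,[Rb[0]],.017))
```

```text
top rect ((164.34642028808594, 195.71290588378906), (12.30454158782959, 51.77961730957031), 78.95905303955078) 587
[[0.5008 0.3621 0.068 ]
 [0.5308 0.2306 0.068 ]
 [0.4992 0.2229 0.068 ]
 [0.4694 0.354  0.068 ]]
C [[0.50001001 0.29247235 0.068     ]]
side 231 251 163 181 [[231.0, 163.0], [241.1999969482422, 155.1999969482422], [256.1000061035156, 174.60000610351562], [245.8000030517578, 182.39999389648438]]
proj C in side [[235.50780882 162.38777375]]
board ((262.8074035644531, 201.6188507080078), (83.56449127197266, 130.9146728515625), 5.194429397583008) [[0.329, 0.157, 0.017], [0.687, 0.138, 0.017], [0.672, -0.093, 0.017], [0.316, -0.066, 0.017]] [[0.49755376 0.03426358 0.017     ]]
```

View pics/crop1.png

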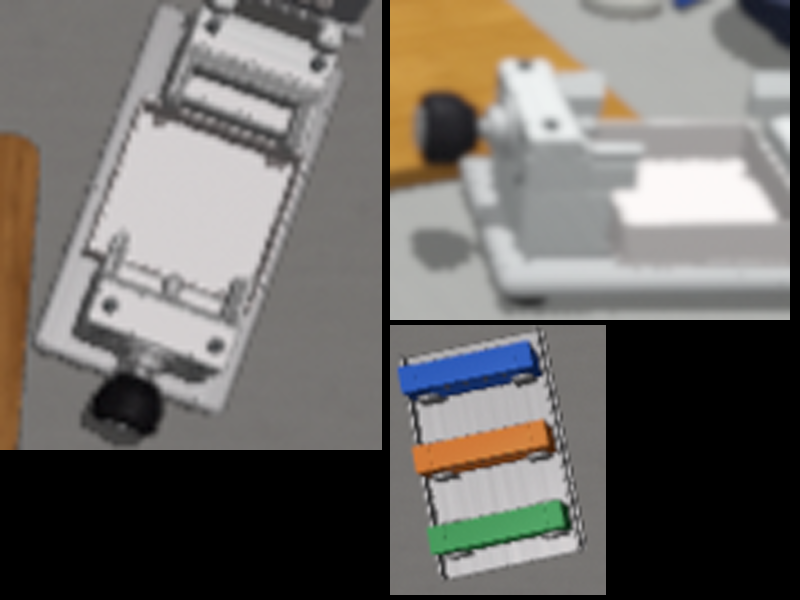

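The crop confirms the orange grid in the rack's middle slot. In the top crop, the screw holes on the dicer's posts are at (109,306), (215,345), (212,27) and (319,65), and the knob is at about (125,400). In the side crop the knob is at about (447,127).

```bash
cat > fit.py <<'E'
from h import *
from scipy.optimize import minimize
def hsvmask(F,h0,h1,r,s=110):
    x,y,w,h=r; H=cv2.cvtColor(F,cv2.COLOR_BGR2HSV); m=cv2.inRange(H,(h0,s,40),(h1,255,255)); z=np.zeros_like(m); z[y:y+h,x:x+w]=m[y:y+h,x:x+w]
    return z>0
def hullmask(f,X,S=8):
    p=proj(f,X); m=np.zeros((384*S//1,512*S),np.uint8)
    cv2.fillConvexPoly(m,cv2.convexHull(((p+.5)*S-.5).astype(np.float32)).round().astype(np.int32),255)
    return cv2.resize(m,(512,384),interpolation=cv2.INTER_AREA)/255.
def fit(views,pts,p0,step):
    cost=lambda p:sum(np.abs(hullmask(f,pts(p),4)-m).sum() for f,m in views)
    sx=np.array([p0]+[np.array(p0)+np.eye(len(p0))[i]*step[i] for i in range(len(p0))])
    r=minimize(cost,p0,method='Nelder-Mead',options=dict(initial_simplex=sx,xatol=1e-4,fatol=.2,maxiter=250)); return r.x,r.fun
def box(c,yaw,L,W,Hh): # L along yaw dir
    s=np.array([[i,j,k] for i in(-1,1) for j in(-1,1) for k in(-1,1)])*[L/2,W/2,Hh/2]
    return s@np.array([[np.cos(yaw),np.sin(yaw),0],[-np.sin(yaw),np.cos(yaw),0],[0,0,1]])+c
def cyl(c,yaw,l0=-.016,l1=.015,r=.02):
    a=np.linspace(0,2*np.pi,24); u=np.array([np.cos(yaw),np.sin(yaw),0]);v=np.array([-u[1],u[0],0])
    return np.vstack([c-l*u+r*np.cos(a)[:,None]*v+r*np.sin(a)[:,None]*[0,0,1] for l in(l0,l1)])
E
python3 - <<'E'
from fit import *
a=cam('side');b=cam('top')
m=hsvmask(b['frame'],3,18,(130,175,80,40))
p,c=fit([(b,m)],lambda p:box([p[0],p[1],.038],p[2],.13,.026,.06),[.5,.292,1.8],[.01,.01,.05]); print('orange top-only',p,c,m.sum())
p2,c2=fit([(b,m),(a,hsvmask(a['frame'],3,18,(215,150,45,36)))],lambda q:box([q[0],q[1],q[3]],q[2],.13,.026,.06),[*p,.038],[.01,.01,.05,.01]);print('both',p2,c2)
# dicer
q=lambda x,y:(300+(x+.5)/4.5-.5,110+(y+.5)/4.5-.5)
N1,N2,F1,F2=q(109,306),q(215,345),q(212,27),q(319,65)
W=onz(b,[N1,N2,F1,F2],.092); print(W.round(4).tolist()); n=(W[0]+W[1])/2;f=(W[2]+W[3])/2; d=f-n
print('dist',np.linalg.norm(d),'yaw',np.arctan2(d[1],d[0]),'mid',(n+f)/2, 'acrossyaw',[np.arctan2(*(v[::-1]))for v in((W[0]-W[1])[:2],(W[2]-W[3])[:2])])
print('holes tri',tri(a,(290+133/4,195+64/4),b,N1),tri(a,(290+160/4,195+124/4),b,N2))
yaw=np.arctan2(d[1],d[0])
def dark(F,r):
    x,y,w,h=r; g=F.max(2)<62; z=np.zeros_like(g); z[y:y+h,x:x+w]=g[y:y+h,x:x+w]; return z
mt=dark(b['frame'],(316,185,24,25)); ms=dark(a['frame'],(292,214,19,28)); print(mt.sum(),ms.sum())
k,c=fit([(b,mt),(a,ms)],lambda p:cyl(np.array([p[0],p[1],p[2]]),yaw),[*(n-d/np.linalg.norm(d)*.05)[:2],.073],[.01,.01,.01]); print('knob',k,c)
u=d[:2]/np.linalg.norm(d[:2]); print('seat from knob',k[:2]+.134*u)
E
```

```text
orange top-only [0.50375815 0.29683324 1.79783801] 74.3607843137255 617
both [0.50375815 0.29683324 1.79783801 0.038     ] 487.89803921568625
[[0.5557, -0.1191, 0.092], [0.535, -0.1794, 0.092], [0.7215, -0.1775, 0.092], [0.7005, -0.2393, 0.092]]
dist 0.1758755813014783 yaw -0.34311405683066054 mid [ 0.62815714 -0.17880814  0.092     ] acrossyaw [np.float64(1.2398428380616546), np.float64(1.2436871665833773)]
holes tri [ 0.55592517 -0.11912862  0.09279536] [ 0.53521221 -0.17948455  0.09210167]
174 167
knob [ 0.50107296 -0.13253754  0.06925771] 218.16078431372551
seat from knob [ 0.62726231 -0.17761799]
```

```bash
cat > to.py <<'E'
import sys,numpy as np
from scipy.spatial.transform import Rotation as Ro
from workcell import monitor
s=monitor.observe(); R=Ro.from_euler('xyz',s['tool_rot'])
def go(X,psi):
    d=R.inv().apply(np.array(X)-s['position'])*100
    w=(R.inv()*Ro.from_euler('xyz',[np.pi,0,psi])).as_rotvec(); return 'cm',d.round(2),'rad',w.round(4)
print('t',round(s['clock'],2),s['position'].round(4),s['tool_rot'].round(3),s['qpos'].round(2),'F',s['force'].round(1),'w',round(s['grip_width'],4),'ff',round(s['finger_force'],1))
if len(sys.argv)>4: print(*go([float(x) for x in sys.argv[1:4]],float(sys.argv[4])))
E
python3 -m handwheel '[{"dx":-3.2,"dy":-3.6,"dz":0.3},{"dx":-3.2,"dy":-3.6,"dz":0.3},{"dx":-3.2,"dy":-3.6,"dz":0.3},{"dx":-3.2,"dy":-3.6,"dz":0.3},{"dx":-3.2,"dy":-3.6,"dz":0.3},{"dx":-3.2,"dy":-3.6,"dz":0.3},{"dx":-3.2,"dy":-3.6,"dz":0.3},{"dx":-3.2,"dy":-3.6,"dz":0.3}]'
python3 to.py .5005 -.134 .19 2.806
```

```text
t 0.9 [0.223  0.5839 0.2313] [3.142 0.    2.777] [-1.28  0.52 -0.04  1.6   0.02  1.02 -0.11] F [0.7 0.  0.2] w 0.0854 ff 0.0
cm [-51.54 -57.16   4.13] rad [ 0.      0.     -0.0293]schema error: expected keys dx, dy, dz, wx, wy, wz, claw
```

```bash
python3 -m handwheel '[{"dx":-3.2,"dy":-3.6,"dz":0.3,"wx":0,"wy":0,"wz":0,"claw":100},{"dx":-3.2,"dy":-3.6,"dz":0.3,"wx":0,"wy":0,"wz":0,"claw":100},{"dx":-3.2,"dy":-3.6,"dz":0.3,"wx":0,"wy":0,"wz":0,"claw":100},{"dx":-3.2,"dy":-3.6,"dz":0.3,"wx":0,"wy":0,"wz":0,"claw":100},{"dx":-3.2,"dy":-3.6,"dz":0.3,"wx":0,"wy":0,"wz":0,"claw":100},{"dx":-3.2,"dy":-3.6,"dz":0.3,"wx":0,"wy":0,"wz":0,"claw":100},{"dx":-3.2,"dy":-3.6,"dz":0.3,"wx":0,"wy":0,"wz":0,"claw":100},{"dx":-3.2,"dy":-3.6,"dz":0.3,"wx":0,"wy":0,"wz":0,"claw":100}]' 30
python3 to.py .5005 -.134 .19 2.806
```

```text
clock: 1.9
position: [0.3598, 0.2221, 0.2074]
tool_rot: [3.141, 0.0, 2.777]
force: [0.6, 1.2, 0.7]
grip_width: 0.0852
finger_force: 0.0
t 1.9 [0.3598 0.2221 0.2074] [3.141 0.    2.777] [-0.74  0.24  0.06  2.13 -0.02  0.77  0.53] F [0.6 1.2 0.7] w 0.0852 ff 0.0
cm [-25.84 -28.25   1.74] rad [ 0.0006  0.0004 -0.0291]
```

```bash
python3 -m handwheel '[{"dx":-3.2,"dy":-3.5,"dz":0.2,"wx":0,"wy":0,"wz":-0.004,"claw":100},{"dx":-3.2,"dy":-3.5,"dz":0.2,"wx":0,"wy":0,"wz":-0.004,"claw":100},{"dx":-3.2,"dy":-3.5,"dz":0.2,"wx":0,"wy":0,"wz":-0.004,"claw":100},{"dx":-3.2,"dy":-3.5,"dz":0.2,"wx":0,"wy":0,"wz":-0.004,"claw":100},{"dx":-3.2,"dy":-3.5,"dz":0.2,"wx":0,"wy":0,"wz":-0.004,"claw":100},{"dx":-3.2,"dy":-3.5,"dz":0.2,"wx":0,"wy":0,"wz":-0.004,"claw":100},{"dx":-3.2,"dy":-3.5,"dz":0.2,"wx":0,"wy":0,"wz":-0.004,"claw":100},{"dx":-3.2,"dy":-3.5,"dz":0.2,"wx":0,"wy":0,"wz":0,"claw":100}]' 30 >/dev/null
python3 to.py .5005 -.134 .05 2.806
```

```text
t 2.9 [ 0.5041 -0.1289  0.1914] [3.141 0.    2.805] [-0.03  0.42  0.21  1.92 -0.12  0.81  1.49] F [0.6 1.3 0.8] w 0.0851 ff 0.0
cm [ 0.18 -0.6  14.14] rad [ 0.0002  0.0004 -0.001 ]
```

```bash
python3 -m handwheel '[{"dx":0,"dy":0,"dz":2,"wx":0,"wy":0,"wz":0,"claw":100},{"dx":0,"dy":0,"dz":1,"wx":0,"wy":0,"wz":0,"claw":100}]' 40 >/dev/null
python3 to.py .5005 -.134 .05 2.806
python3 - <<'E'
from h import *
a=cam('side');b=cam('top')
im=np.hstack([cv2.resize(a['frame'][150:280,260:360],(400,520),interpolation=cv2.INTER_CUBIC),cv2.resize(b['frame'][110:240,280:380],(400,520),interpolation=cv2.INTER_CUBIC)])
cv2.imwrite('pics/k1.png',im)
E
```

```text
t 3.15 [ 0.5032 -0.1276  0.1605] [-3.141e+00 -1.000e-03  2.804e+00] [-0.02  0.46  0.2   1.95 -0.13  0.74  1.49] F [-0.   0.1  0.1] w 0.0853 ff 0.0
cm [ 0.03 -0.7  11.05] rad [-0.0002 -0.001  -0.0018]
```

View pics/k1.png

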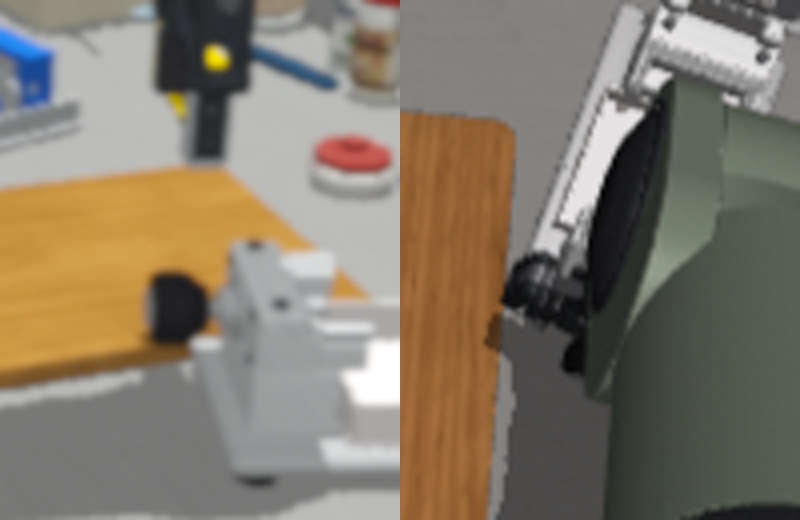

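The side crop on the left shows the fingers at (205,130), above the knob at (180,305) and in line with it. I'll go down and grip.

```bash
python3 -m handwheel '[{"dx":0,"dy":-0.7,"dz":0.5,"wx":0,"wy":0,"wz":0,"claw":100},{"dx":0,"dy":0,"dz":2.5,"wx":0,"wy":0,"wz":0,"claw":100},{"dx":0,"dy":0,"dz":2.5,"wx":0,"wy":0,"wz":0,"claw":100},{"dx":0,"dy":0,"dz":2.5,"wx":0,"wy":0,"wz":0,"claw":100},{"dx":0,"dy":0,"dz":2.0,"wx":0,"wy":0,"wz":0,"claw":100},{"dx":0,"dy":0,"dz":1.0,"wx":0,"wy":0,"wz":0,"claw":100},{"dx":0,"dy":0,"dz":0,"wx":0,"wy":0,"wz":0,"claw":100},{"dx":0,"dy":0,"dz":0,"wx":0,"wy":0,"wz":0,"claw":20}]' 40 >/dev/null
python3 to.py .5005 -.134 .05 2.806
python3 -m handwheel '[{"dx":0,"dy":0,"dz":0,"wx":0,"wy":0,"wz":0,"claw":20},{"dx":0,"dy":0,"dz":0,"wx":0,"wy":0,"wz":0,"claw":20},{"dx":0,"dy":0,"dz":0,"wx":0,"wy":0,"wz":0,"claw":20},{"dx":0,"dy":0,"dz":0,"wx":0,"wy":0,"wz":0,"claw":20},{"dx":0,"dy":0,"dz":0,"wx":0,"wy":0,"wz":0,"claw":20}]'
python3 to.py .5005 -.134 .05 2.806
```

```text
t 4.25 [ 0.5016 -0.1342  0.0521] [3.141e+00 1.000e-03 2.805e+00] [ 0.04  0.64  0.15  2.01 -0.18  0.5   1.55] F [ 0.3 -0.3  0.1] w 0.0698 ff 0.0
cm [ 0.11 -0.02  0.21] rad [ 0.0001  0.001  -0.0012]
clock: 4.88
position: [0.5022, -0.1325, 0.0523]
tool_rot: [3.14, 0.001, 2.806]
force: [-1.2, 10.7, 16.1]
grip_width: 0.0375
finger_force: 38.1
t 4.88 [ 0.5022 -0.1325  0.0523] [3.140e+00 1.000e-03 2.806e+00] [ 0.04  0.64  0.14  2.01 -0.18  0.5   1.55] F [-1.2 10.7 16.1] w 0.0375 ff 38.1
cm [ 0.11 -0.2   0.23] rad [0.0021 0.001  0.0001]
```

```bash
python3 -m handwheel '[{"dx":0,"dy":0.15,"dz":0,"wx":0,"wy":0,"wz":0,"claw":70},{"dx":0,"dy":0,"dz":0.7,"wx":0,"wy":0,"wz":0,"claw":70},{"dx":0,"dy":0,"dz":0,"wx":0,"wy":0,"wz":0,"claw":20},{"dx":0,"dy":0,"dz":0,"wx":0,"wy":0,"wz":0,"claw":20},{"dx":0,"dy":0,"dz":0,"wx":0,"wy":0,"wz":0,"claw":20},{"dx":0,"dy":0,"dz":0,"wx":0,"wy":0,"wz":0,"claw":20}]' 50
python3 to.py .5005 -.134 .05 2.806
```

```text
clock: 5.62
position: [0.5016, -0.1322, 0.0442]
tool_rot: [3.141, -0.001, 2.805]
force: [-0.4, 5.4, -2.3]
grip_width: 0.0378
finger_force: 50.0
t 5.62 [ 0.5016 -0.1322  0.0442] [ 3.141e+00 -1.000e-03  2.805e+00] [ 0.04  0.65  0.14  2.01 -0.18  0.49  1.55] F [-0.4  5.4 -2.3] w 0.0378 ff 50.0
cm [ 0.04 -0.21 -0.58] rad [ 0.0003 -0.0006 -0.001 ]
```

```bash
python3 -m handwheel '[{"dx":0.4,"dy":0,"dz":0,"wx":0,"wy":0,"wz":0,"claw":20},{"dx":0.4,"dy":0,"dz":0,"wx":0,"wy":0,"wz":0,"claw":20},{"dx":0.4,"dy":0,"dz":0,"wx":0,"wy":0,"wz":0,"claw":20},{"dx":0.4,"dy":0,"dz":0,"wx":0,"wy":0,"wz":0,"claw":20},{"dx":0.4,"dy":0,"dz":0,"wx":0,"wy":0,"wz":0,"claw":20},{"dx":0.2,"dy":0,"dz":0,"wx":0,"wy":0,"wz":0,"claw":20},{"dx":0,"dy":0,"dz":0,"wx":0,"wy":0,"wz":0,"claw":20}]'
python3 to.py .5016 -.1322 .05 2.806
```

```text
clock: 6.5
position: [0.4826, -0.1255, 0.0444]
tool_rot: [3.141, 0.003, 2.805]
force: [10.1, 1.8, -11.5]
grip_width: 0.0376
finger_force: 52.1
t 6.5 [ 0.4826 -0.1255  0.0444] [3.141e+00 3.000e-03 2.805e+00] [ 0.03  0.63  0.14  2.07 -0.19  0.45  1.55] F [ 10.1   1.8 -11.5] w 0.0376 ff 52.1
cm [-2.01 -0.   -0.56] rad [ 0.0004  0.0033 -0.001 ]
```

The knob moved 20 mm onto its stop. I'll release it, lift, and check the knob stays out on the way to the rack.

```bash
python3 -m handwheel '[{"dx":-0.35,"dy":0,"dz":0,"wx":0,"wy":0,"wz":0,"claw":20},{"dx":0,"dy":0,"dz":0,"wx":0,"wy":0,"wz":0,"claw":90},{"dx":0,"dy":0,"dz":0,"wx":0,"wy":0,"wz":0,"claw":90},{"dx":0,"dy":0,"dz":0,"wx":0,"wy":0,"wz":0,"claw":90},{"dx":0,"dy":0,"dz":-3,"wx":0,"wy":0,"wz":0,"claw":90},{"dx":0,"dy":0,"dz":-4.5,"wx":0,"wy":0,"wz":0,"claw":90},{"dx":0,"dy":0,"dz":-4.5,"wx":0,"wy":0,"wz":0,"claw":90}]'
python3 to.py .5038 .2968 .16 1.798
```

```text
clock: 7.38
position: [0.484, -0.1266, 0.1656]
tool_rot: [-3.141, -0.0, 2.805]
force: [0.3, 0.1, -0.2]
grip_width: 0.0768
finger_force: 0.0
t 7.38 [ 0.484  -0.1266  0.1656] [-3.141 -0.     2.805] [-0.03  0.42  0.21  2.   -0.13  0.73  1.5 ] F [ 0.3  0.1 -0.2] w 0.0768 ff 0.0
cm [12.13 40.62  0.55] rad [-4.0000e-04 -1.0000e-04  1.0065e+00]
```

```bash
python3 -m handwheel '[{"dx":1.5,"dy":5.1,"dz":0,"wx":0,"wy":0,"wz":0,"claw":65},{"dx":1.5,"dy":5.1,"dz":0,"wx":0,"wy":0,"wz":0,"claw":65},{"dx":1.5,"dy":5.1,"dz":0,"wx":0,"wy":0,"wz":0,"claw":65},{"dx":1.5,"dy":5.1,"dz":0,"wx":0,"wy":0,"wz":0,"claw":65},{"dx":1.5,"dy":5.1,"dz":0,"wx":0,"wy":0,"wz":0,"claw":65},{"dx":1.5,"dy":5.1,"dz":0,"wx":0,"wy":0,"wz":0,"claw":65},{"dx":1.5,"dy":5.1,"dz":0,"wx":0,"wy":0,"wz":0,"claw":65},{"dx":1.5,"dy":5.1,"dz":0,"wx":0,"wy":0,"wz":0,"claw":65}]' >/dev/null
python3 -m handwheel '[{"dx":0,"dy":0,"dz":0,"wx":0,"wy":0,"wz":0.168,"claw":65},{"dx":0,"dy":0,"dz":0,"wx":0,"wy":0,"wz":0.168,"claw":65},{"dx":0,"dy":0,"dz":0,"wx":0,"wy":0,"wz":0.168,"claw":65},{"dx":0,"dy":0,"dz":0,"wx":0,"wy":0,"wz":0.168,"claw":65},{"dx":0,"dy":0,"dz":0,"wx":0,"wy":0,"wz":0.168,"claw":65},{"dx":0,"dy":0,"dz":0,"wx":0,"wy":0,"wz":0.168,"claw":65},{"dx":0,"dy":0,"dz":0,"wx":0,"wy":0,"wz":0,"claw":65}]' >/dev/null
python3 to.py .5038 .2968 .028 1.798
python3 - <<'E'
from h import *
a=cam('side');b=cam('top')
A=cv2.resize(a['frame'][130:200,180:290],(440,280),interpolation=cv2.INTER_CUBIC); K=cv2.resize(a['frame'][200:255,280:350],(350,275),interpolation=cv2.INTER_CUBIC)
B=cv2.resize(b['frame'][140:260,120:240],(360,360),interpolation=cv2.INTER_CUBIC)
im=np.zeros((560,800,3),np.uint8); im[:280,:440]=A; im[285:560,:350]=K; im[:360,440:]=B; cv2.imwrite('pics/g1.png',im)
E
```

```text
t 9.25 [0.5058 0.2982 0.1642] [-3.142e+00  1.000e-03  1.798e+00] [-0.94  0.58  0.44  1.78 -0.32  0.85 -0.12] F [-0.   0.6 -0.5] w 0.0556 ff 0.0
cm [-0.09 -0.22 13.62] rad [-0.      0.0006 -0.0002]
```

View pics/g1.png

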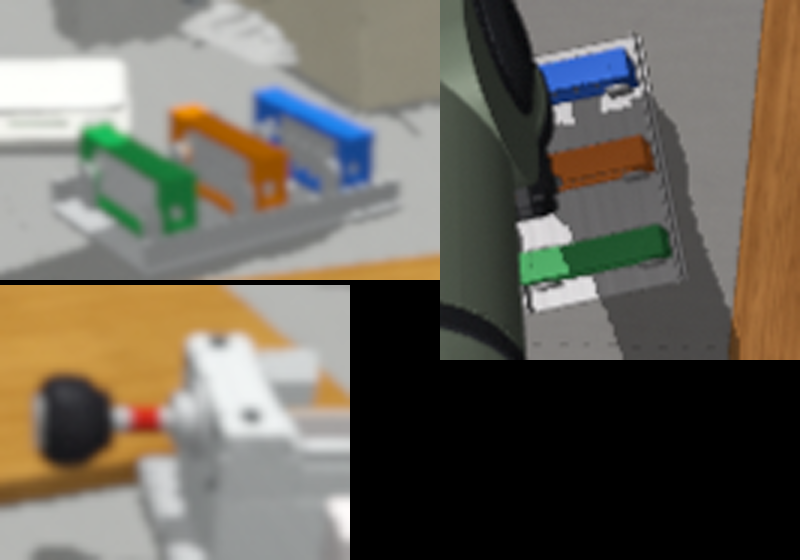

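The red band shows at (147,417) in the lower-left crop, so the knob is out. In the side crop the orange top-face corners are near (172,108), (200,104), (288,148) and (262,155). I'll check the model against these.

Run:
```python
from fit import *
a=cam('side')
def tocrop(p): return ((p+.5-[180,130])*4-.5).round(0).tolist()
for c in([.5038,.2968],[.5018,.2925],[.5065,.2968]):
    P=box([*c,.038],1.798,.13,.026,.06); print(c,tocrop(proj(a,P[[1,3,5,7]])))
```

```text
[0.5038, 0.2968] [[289.0, 151.0], [259.0, 158.0], [197.0, 102.0], [168.0, 108.0]]
[0.5018, 0.2925] [[288.0, 154.0], [259.0, 160.0], [196.0, 104.0], [168.0, 110.0]]
[0.5065, 0.2968] [[292.0, 151.0], [263.0, 158.0], [200.0, 102.0], [172.0, 107.0]]
```

```bash
python3 -m handwheel '[{"dx":0,"dy":-0.1,"dz":2.5,"wx":0,"wy":0,"wz":0,"claw":65},{"dx":0,"dy":0,"dz":2.5,"wx":0,"wy":0,"wz":0,"claw":65},{"dx":0,"dy":0,"dz":2.5,"wx":0,"wy":0,"wz":0,"claw":65},{"dx":0,"dy":0,"dz":2.5,"wx":0,"wy":0,"wz":0,"claw":65},{"dx":0,"dy":0,"dz":2.3,"wx":0,"wy":0,"wz":0,"claw":65},{"dx":0,"dy":0,"dz":1.2,"wx":0,"wy":0,"wz":0,"claw":65},{"dx":0,"dy":0,"dz":0,"wx":0,"wy":0,"wz":0,"claw":65},{"dx":0,"dy":0,"dz":0,"wx":0,"wy":0,"wz":0,"claw":10}]' 40
python3 -m handwheel '[{"dx":0,"dy":0,"dz":0,"wx":0,"wy":0,"wz":0,"claw":10},{"dx":0,"dy":0,"dz":0,"wx":0,"wy":0,"wz":0,"claw":10},{"dx":0,"dy":0,"dz":0,"wx":0,"wy":0,"wz":0,"claw":10},{"dx":0,"dy":0,"dz":0,"wx":0,"wy":0,"wz":0,"claw":10}]'
```

```text
clock: 10.4
position: [0.5053, 0.2981, 0.0301]
tool_rot: [3.141, -0.0, 1.797]
force: [-0.6, 0.3, 0.1]
grip_width: 0.0383
finger_force: 0.0
clock: 10.9
position: [0.5053, 0.2983, 0.0302]
tool_rot: [3.14, -0.001, 1.797]
force: [-1.3, -0.9, 8.1]
grip_width: 0.0252
finger_force: 38.9
```

```bash
python3 -m handwheel '[{"dx":0,"dy":0,"dz":-1,"wx":0,"wy":0,"wz":0,"claw":10},{"dx":0,"dy":0,"dz":-4,"wx":0,"wy":0,"wz":0,"claw":10},{"dx":0,"dy":0,"dz":-4,"wx":0,"wy":0,"wz":0,"claw":10},{"dx":-4,"dy":-1.2,"dz":-1,"wx":0,"wy":0,"wz":0,"claw":10},{"dx":-4.3,"dy":-1.3,"dz":0,"wx":0,"wy":0,"wz":0,"claw":10},{"dx":-4.3,"dy":-1.3,"dz":0,"wx":0,"wy":0,"wz":0,"claw":10},{"dx":-4.3,"dy":-1.3,"dz":0,"wx":0,"wy":0,"wz":0,"claw":10},{"dx":-4,"dy":-1.3,"dz":0,"wx":0,"wy":0,"wz":0,"claw":10}]' 
python3 -m handwheel '[{"dx":0,"dy":0,"dz":0,"wx":0,"wy":0,"wz":-0.168,"claw":10},{"dx":0,"dy":0,"dz":0,"wx":0,"wy":0,"wz":-0.168,"claw":10},{"dx":0,"dy":0,"dz":0,"wx":0,"wy":0,"wz":-0.168,"claw":10},{"dx":0,"dy":0,"dz":0,"wx":0,"wy":0,"wz":-0.168,"claw":10},{"dx":0,"dy":0,"dz":0,"wx":0,"wy":0,"wz":-0.168,"claw":10},{"dx":0,"dy":0,"dz":0,"wx":0,"wy":0,"wz":-0.168,"claw":10},{"dx":0,"dy":0,"dz":0,"wx":0,"wy":0,"wz":0,"claw":10}]' >/dev/null
python3 to.py .49 .08 .04 2.806
```

```text
clock: 11.9
position: [0.4891, 0.0785, 0.13]
tool_rot: [3.141, -0.0, 1.797]
force: [0.1, -1.3, -3.2]
grip_width: 0.0257
finger_force: 40.3
t 12.78 [0.4894 0.0797 0.1298] [3.141 0.    2.804] [-0.38  0.47  0.13  2.03 -0.1   0.64  1.05] F [ 0.7  0.1 -2.6] w 0.0254 ff 40.3
cm [-0.05  0.05  8.98] rad [ 0.0003  0.0003 -0.0025]
```

```bash
python3 -m handwheel '[{"dx":0,"dy":0,"dz":3,"wx":0,"wy":0,"wz":0,"claw":10},{"dx":0,"dy":0,"dz":3,"wx":0,"wy":0,"wz":0,"claw":10},{"dx":0,"dy":0,"dz":1.8,"wx":0,"wy":0,"wz":0,"claw":10},{"dx":0,"dy":0,"dz":0.8,"wx":0,"wy":0,"wz":0,"claw":10},{"dx":0,"dy":0,"dz":0.3,"wx":0,"wy":0,"wz":0,"claw":10},{"dx":0,"dy":0,"dz":0,"wx":0,"wy":0,"wz":0,"claw":10}]' 
python3 to.py .49 .08 .04 2.806
```

```text
clock: 13.52
position: [0.4896, 0.08, 0.0408]
tool_rot: [3.141, 0.001, 2.804]
force: [-0.3, 0.1, -3.5]
grip_width: 0.0251
finger_force: 40.3
t 13.53 [0.4896 0.08   0.0408] [3.141e+00 1.000e-03 2.804e+00] [-0.35  0.63  0.09  2.07 -0.13  0.44  1.07] F [-0.3  0.1 -3.5] w 0.0251 ff 40.3
cm [-0.04  0.01  0.08] rad [ 0.0002  0.0006 -0.0022]
```

```bash
python3 -m handwheel '[{"dx":0,"dy":0,"dz":0.2,"wx":0,"wy":0,"wz":0,"claw":10},{"dx":0,"dy":0,"dz":0,"wx":0,"wy":0,"wz":0,"claw":10}]' 
python3 -m handwheel '[{"dx":0,"dy":0,"dz":0,"wx":0,"wy":0,"wz":0,"claw":65},{"dx":0,"dy":0,"dz":0,"wx":0,"wy":0,"wz":0,"claw":65},{"dx":0,"dy":0,"dz":0,"wx":0,"wy":0,"wz":0,"claw":65},{"dx":0,"dy":0,"dz":0,"wx":0,"wy":0,"wz":0,"claw":65},{"dx":0,"dy":0,"dz":-3,"wx":0,"wy":0,"wz":0,"claw":65},{"dx":0,"dy":0,"dz":-3,"wx":0,"wy":0,"wz":0,"claw":65},{"dx":0,"dy":0,"dz":-1,"wx":0,"wy":0,"wz":0,"claw":65}]' 
python3 -m handwheel '[{"dx":0,"dy":3,"dz":0,"wx":0,"wy":0,"wz":0,"claw":0},{"dx":0,"dy":3,"dz":0,"wx":0,"wy":0,"wz":0,"claw":0},{"dx":0,"dy":0,"dz":0,"wx":0,"wy":0,"wz":0,"claw":0},{"dx":0,"dy":0,"dz":0,"wx":0,"wy":0,"wz":0,"claw":0},{"dx":0,"dy":0,"dz":2.2,"wx":0,"wy":0,"wz":0,"claw":0},{"dx":0,"dy":0,"dz":2.2,"wx":0,"wy":0,"wz":0,"claw":0},{"dx":0,"dy":0,"dz":0,"wx":0,"wy":0,"wz":0,"claw":0}]'
python3 - <<'E'
from h import *
a=cam('side')
cv2.imwrite('pics/b1.png',cv2.resize(a['frame'][110:250,180:340],(640,560),interpolation=cv2.INTER_CUBIC))
E
```

```text
clock: 13.78
position: [0.4898, 0.08, 0.0391]
tool_rot: [3.141, 0.001, 2.804]
force: [-3.0, -2.0, 10.0]
grip_width: 0.0256
finger_force: 41.0
clock: 14.65
position: [0.49, 0.0801, 0.1097]
tool_rot: [3.14, 0.002, 2.805]
force: [0.4, 0.8, 0.2]
grip_width: 0.0556
finger_force: 0.0
clock: 15.52
position: [0.5081, 0.1354, 0.0632]
tool_rot: [-3.139, -0.002, 2.804]
force: [0.5, -0.2, -0.0]
grip_width: -0.0002
finger_force: 0.0
```

View pics/b1.png

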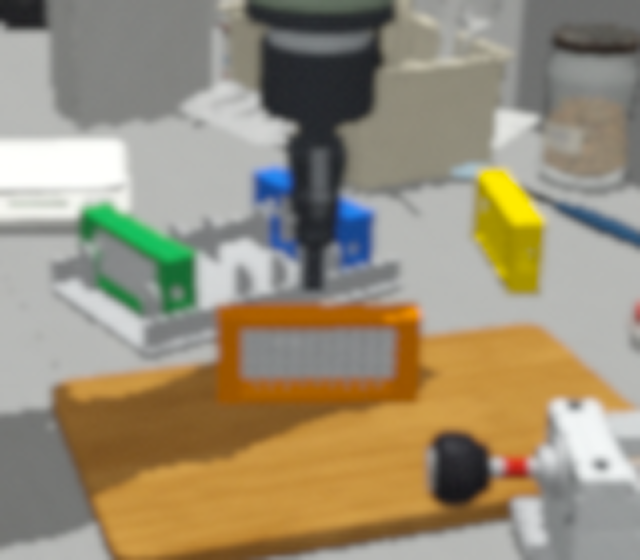

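The grid stands on its edge on the board at (318,355), with the closed fingers behind it at (313,270). Blue and green are still in the rack. I'll tip it over toward the dicer.

```bash
python3 -m handwheel '[{"dx":0,"dy":-1.5,"dz":0,"wx":0,"wy":0,"wz":0,"claw":0},{"dx":0,"dy":-1,"dz":0,"wx":0,"wy":0,"wz":0,"claw":0},{"dx":0,"dy":-0.7,"dz":0,"wx":0,"wy":0,"wz":0,"claw":0},{"dx":0,"dy":-0.7,"dz":0,"wx":0,"wy":0,"wz":0,"claw":0},{"dx":0,"dy":-0.7,"dz":0,"wx":0,"wy":0,"wz":0,"claw":0},{"dx":0,"dy":-0.7,"dz":0,"wx":0,"wy":0,"wz":0,"claw":0},{"dx":0,"dy":-0.7,"dz":0,"wx":0,"wy":0,"wz":0,"claw":0},{"dx":0,"dy":-0.7,"dz":0,"wx":0,"wy":0,"wz":0,"claw":0}]' 
python3 -m handwheel '[{"dx":0,"dy":-0.5,"dz":0,"wx":0,"wy":0,"wz":0,"claw":0},{"dx":0,"dy":0,"dz":0,"wx":0,"wy":0,"wz":0,"claw":0},{"dx":0,"dy":2.5,"dz":-4,"wx":0,"wy":0,"wz":0,"claw":90},{"dx":0,"dy":3,"dz":-4,"wx":0,"wy":0,"wz":0,"claw":90},{"dx":4,"dy":4,"dz":-4,"wx":0,"wy":0,"wz":0,"claw":90},{"dx":4,"dy":4,"dz":0,"wx":0,"wy":0,"wz":0,"claw":90},{"dx":0,"dy":4,"dz":0,"wx":0,"wy":0,"wz":0,"claw":90},{"dx":0,"dy":0,"dz":0,"wx":0,"wy":0,"wz":0,"claw":90}]'
python3 - <<'E'
from h import *
a=cam('side');b=cam('top')
A=cv2.resize(a['frame'][140:250,200:350],(600,440),interpolation=cv2.INTER_CUBIC)
B=cv2.resize(b['frame'][130:280,210:260+20],(200,429),interpolation=cv2.INTER_CUBIC)
im=np.zeros((440,800,3),np.uint8); im[:,:600]=A; im[:429,600:]=B
cv2.imwrite('pics/b2.png',im)
E
```

```text
clock: 16.58
position: [0.4868, 0.0729, 0.0643]
tool_rot: [-3.141, -0.0, 2.805]
force: [-0.8, 0.2, -0.1]
grip_width: -0.0001
finger_force: 0.0
clock: 17.58
position: [0.4699, 0.2586, 0.1803]
tool_rot: [3.14, 0.0, 2.809]
force: [-0.5, -0.8, 0.1]
grip_width: 0.0771
finger_force: 0.0
```

View pics/b2.png

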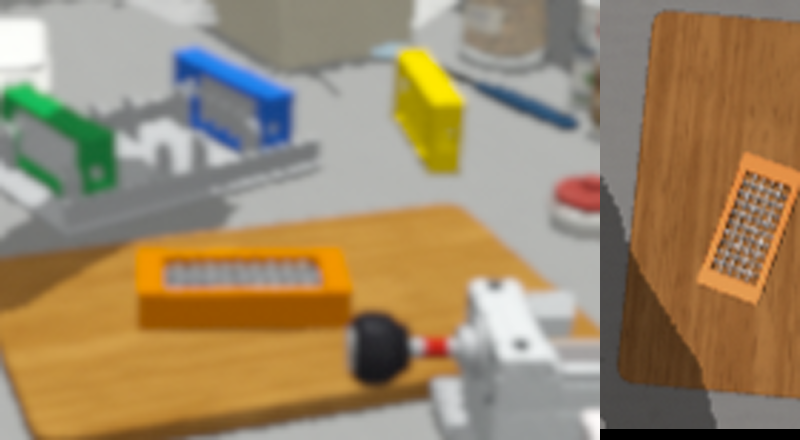

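The grid lies flat, at (243,285) in the side crop and (755,228) in the top crop. I'll measure it in both views.

Run:
```python
from fit import *
a=cam('side');b=cam('top'); V=[]
for n,f,r in(('side',a,(225,190,70,40)),('top',b,(235,170,50,75))):
    x,y,w,h=r; F=f['frame'].astype(int); m=np.zeros((384,512),np.uint8)
    d=(F[...,2]-F[...,0]); t=cv2.threshold(d[y:y+h,x:x+w].clip(0,255).astype(np.uint8),0,255,cv2.THRESH_OTSU); 
    m[y:y+h,x:x+w]=t[1]; k,l,s,c=cv2.connectedComponentsWithStats(m); m=(l==1+np.argmax(s[1:,4])).astype(np.uint8)
    c=max(cv2.findContours(m,cv2.RETR_EXTERNAL,cv2.CHAIN_APPROX_NONE)[0],key=len); z=np.zeros((384,512),np.uint8); cv2.fillPoly(z,[c],1); print(n,t[0],z.sum(),cv2.boundingRect(c),cv2.minAreaRect(c)); V.append((f,z.astype(float)))
g=lambda q:box([q[0],q[1],q[3] if len(q)>3 else .03],q[2],.13,.06,.026)
print('top',fit(V[1:],g,[.477,.037,-.336],[.01,.01,.05]))
print('side',fit(V[:1],g,[.477,.037,-.336],[.01,.01,.05]))
print('both',fit(V,g,[.477,.037,-.336,.03],[.01,.01,.05,.01]))
```

```text
side 82.0 2168 (225, 193, 70, 37) ((259.5, 211.0), (36.0, 69.0), 90.0)
top 76.0 3747 (235, 170, 50, 75) ((259.5, 206.99996948242188), (48.99999237060547, 73.99998474121094), -0.0)
top (array([ 0.47201093,  0.02807189, -0.2624564 ]), np.float64(2607.8627450980393))
side (array([ 0.45347295,  0.01313868, -0.19906011]), np.float64(963.9333333333334))
both (array([ 0.45087035,  0.01358999, -0.10374082,  0.0443073 ]), np.float64(3527.035294117647))
```

```bash
cat > meas.py <<'E'
from fit import *
a=cam('side');b=cam('top'); V=[]
for n,f,r in(('side',a,(228,195,68,34)),('top',b,(236,174,48,68))):
    x,y,w,h=r; F=f['frame'].astype(int); m=np.zeros((384,512),np.uint8)
    H=cv2.cvtColor(f['frame'],cv2.COLOR_BGR2HSV)[...,1] if n=='side' else (F[...,2]-F[...,0]).clip(0,255).astype(np.uint8)
    v=H[y:y+h,x:x+w]; t=cv2.threshold(v[v>70].reshape(-1,1),0,255,cv2.THRESH_OTSU)[0]
    m[y:y+h,x:x+w]=v>t; k,l,s,c=cv2.connectedComponentsWithStats(m); m=(l==1+np.argmax(s[1:,4])).astype(np.uint8)
    c=max(cv2.findContours(m,cv2.RETR_EXTERNAL,cv2.CHAIN_APPROX_NONE)[0],key=len); z=np.zeros((384,512),np.uint8); cv2.fillPoly(z,[c],1); print(n,t,z.sum(),cv2.boundingRect(c),cv2.minAreaRect(c)); V.append((f,z.astype(float)))
g=lambda q:box([q[0],q[1],q[3] if len(q)>3 else .03],q[2],.13,.06,.026)
print('top',fit(V[1:],g,[.477,.037,-.336],[.01,.01,.05]))
print('side',fit(V[:1],g,[.477,.037,-.336],[.01,.01,.05]))
print('both',fit(V,g,[.477,.037,-.336,.03],[.01,.01,.05,.01]))
E
python3 meas.py
```

```text
side 207.0 1056 (234, 202, 54, 20) ((260.5, 211.5), (19.0, 53.0), 90.0)
top 123.0 1104 (244, 183, 38, 53) ((262.240234375, 209.06219482421875), (22.71778106689453, 49.040775299072266), 20.2248592376709)
top (array([ 0.47582767,  0.03518657, -0.32761417]), np.float64(38.63529411764706))
side (array([ 0.47538334,  0.0381242 , -0.33259239]), np.float64(40.86274509803922))
both (array([ 0.47519956,  0.03545509, -0.32239748,  0.03064862]), np.float64(90.98823529411764))
```

```bash
python3 to.py .4755 .036 .10 2.806
```

```text
t 17.88 [0.4702 0.2544 0.1804] [-3.141  0.     2.804] [-0.71  0.45  0.13  1.9  -0.08  0.8   0.7 ] F [ 0.2 -0.2  0.4] w 0.0768 ff 0.0
cm [ -7.74 -20.43   8.05] rad [-0.0002  0.     -0.0025]
```

```bash
python3 -m handwheel '[{"dx":-1.3,"dy":-3.4,"dz":1.3,"wx":0,"wy":0,"wz":-0.002,"claw":100},{"dx":-1.3,"dy":-3.4,"dz":1.3,"wx":0,"wy":0,"wz":0,"claw":100},{"dx":-1.3,"dy":-3.4,"dz":1.3,"wx":0,"wy":0,"wz":0,"claw":100},{"dx":-1.3,"dy":-3.4,"dz":1.3,"wx":0,"wy":0,"wz":0,"claw":100},{"dx":-1.3,"dy":-3.4,"dz":1.3,"wx":0,"wy":0,"wz":0,"claw":100},{"dx":-1.3,"dy":-3.4,"dz":1.3,"wx":0,"wy":0,"wz":0,"claw":100},{"dx":0,"dy":0,"dz":0,"wx":0,"wy":0,"wz":0,"claw":100},{"dx":0,"dy":0,"dz":0,"wx":0,"wy":0,"wz":0,"claw":100}]' >/dev/null
python3 to.py .4755 .036 .016 2.806
```

```text
t 18.88 [0.4768 0.0371 0.1026] [3.141 0.    2.806] [-0.29  0.5   0.12  2.09 -0.11  0.56  1.14] F [ 0.2 -0.2  0.2] w 0.0858 ff 0.0
cm [ 0.08 -0.15  8.66] rad [0.0004 0.0001 0.0002]
```

```bash
python3 -m handwheel '[{"dx":0.1,"dy":-0.1,"dz":2,"wx":0,"wy":0,"wz":0,"claw":100},{"dx":0,"dy":0,"dz":2,"wx":0,"wy":0,"wz":0,"claw":100},{"dx":0,"dy":0,"dz":2,"wx":0,"wy":0,"wz":0,"claw":100},{"dx":0,"dy":0,"dz":1.3,"wx":0,"wy":0,"wz":0,"claw":100},{"dx":0,"dy":0,"dz":1,"wx":0,"wy":0,"wz":0,"claw":100},{"dx":0,"dy":0,"dz":0.3,"wx":0,"wy":0,"wz":0,"claw":100},{"dx":0,"dy":0,"dz":0,"wx":0,"wy":0,"wz":0,"claw":100}]' 
python3 -m handwheel '[{"dx":0,"dy":0,"dz":0,"wx":0,"wy":0,"wz":0,"claw":50},{"dx":0,"dy":0,"dz":0,"wx":0,"wy":0,"wz":0,"claw":50},{"dx":0,"dy":0,"dz":0,"wx":0,"wy":0,"wz":0,"claw":50},{"dx":0,"dy":0,"dz":0,"wx":0,"wy":0,"wz":0,"claw":50},{"dx":0,"dy":0,"dz":0,"wx":0,"wy":0,"wz":0,"claw":50}]' 40
python3 to.py .4755 .036 .016 2.806
```

```text
clock: 19.75
position: [0.4755, 0.0364, 0.0166]
tool_rot: [3.141, 0.0, 2.807]
force: [-0.2, 0.1, 0.2]
grip_width: 0.0853
finger_force: 0.0
clock: 20.38
position: [0.4757, 0.0364, 0.0169]
tool_rot: [3.141, 0.001, 2.807]
force: [-1.4, -0.7, 7.7]
grip_width: 0.0594
finger_force: 41.7
t 20.38 [0.4757 0.0364 0.0169] [3.141e+00 1.000e-03 2.807e+00] [-0.26  0.66  0.07  2.12 -0.13  0.36  1.16] F [-1.4 -0.7  7.7] w 0.0594 ff 41.7
cm [ 0.   -0.04  0.09] rad [0.0004 0.0007 0.0009]
```

```bash
python3 -m handwheel '[{"dx":0,"dy":0,"dz":-1,"wx":0,"wy":0,"wz":0,"claw":50},{"dx":0,"dy":0,"dz":-3,"wx":0,"wy":0,"wz":0,"claw":50},{"dx":0,"dy":0,"dz":-4,"wx":0,"wy":0,"wz":0,"claw":50},{"dx":0,"dy":0,"dz":-4,"wx":0,"wy":0,"wz":0,"claw":50},{"dx":0,"dy":0,"dz":-1,"wx":0,"wy":0,"wz":0,"claw":50},{"dx":0,"dy":0,"dz":0,"wx":0,"wy":0,"wz":0,"claw":50}]' 
python3 to.py .628 -.1775 .146 2.806
```

```text
clock: 21.12
position: [0.4754, 0.0364, 0.1466]
tool_rot: [3.141, 0.001, 2.807]
force: [0.3, -0.3, -3.9]
grip_width: 0.0596
finger_force: 45.8
t 21.12 [0.4754 0.0364 0.1466] [3.141e+00 1.000e-03 2.807e+00] [-0.31  0.42  0.14  2.07 -0.09  0.66  1.13] F [ 0.3 -0.3 -3.9] w 0.0596 ff 45.8
cm [-21.44 -15.19   0.06] rad [0.0005 0.0006 0.0008]
```

```bash
python3 -m handwheel '[{"dx":-2.5,"dy":-1.8,"dz":0,"wx":0,"wy":0,"wz":0.001,"claw":50},{"dx":-3.8,"dy":-2.7,"dz":0,"wx":0,"wy":0,"wz":0,"claw":50},{"dx":-3.8,"dy":-2.7,"dz":0,"wx":0,"wy":0,"wz":0,"claw":50},{"dx":-3.8,"dy":-2.7,"dz":0,"wx":0,"wy":0,"wz":0,"claw":50},{"dx":-3.8,"dy":-2.7,"dz":0,"wx":0,"wy":0,"wz":0,"claw":50},{"dx":-2.5,"dy":-1.8,"dz":0,"wx":0,"wy":0,"wz":0,"claw":50},{"dx":-1.2,"dy":-0.8,"dz":0,"wx":0,"wy":0,"wz":0,"claw":50},{"dx":0,"dy":0,"dz":0,"wx":0,"wy":0,"wz":0,"claw":50}]' >/dev/null 
python3 -m handwheel '[{"dx":0,"dy":0,"dz":0.9,"wx":0,"wy":0,"wz":0,"claw":50},{"dx":0,"dy":0,"dz":0.9,"wx":0,"wy":0,"wz":0,"claw":50},{"dx":0,"dy":0,"dz":0.9,"wx":0,"wy":0,"wz":0,"claw":50},{"dx":0,"dy":0,"dz":0,"wx":0,"wy":0,"wz":0,"claw":50}]'
python3 to.py .628 -.1775 .06 2.806
python3 - <<'E'
from fit import *
a=cam('side');b=cam('top')
A=cv2.resize(a['frame'][170:280,290:440],(750,550),interpolation=cv2.INTER_CUBIC)
s=monitor.observe(); print(s['position'])
# predicted grid box outline and seat wall tops
for q,col in((box([s['position'][0],s['position'][1],s['position'][2]+.013],-.336,.13,.06,.026),(0,255,0)),):
    for p in proj(a,q): cv2.circle(A,tuple(((p+.5-[290,170])*5).astype(int).tolist()),3,col,-1)
cv2.imwrite('pics/s1.png',A)
E
```

```text
clock: 22.62
position: [0.6269, -0.1773, 0.1185]
tool_rot: [-3.141, -0.001, 2.806]
force: [-0.7, -0.6, -3.4]
grip_width: 0.059
finger_force: 45.7
t 22.62 [ 0.6269 -0.1773  0.1185] [-3.141e+00 -1.000e-03  2.806e+00] [ 0.09  0.7   0.14  1.62 -0.12  0.83  1.52] F [-0.7 -0.6 -3.4] w 0.059 ff 45.7
cm [-0.12  0.02  5.85] rad [-0.0002 -0.0014 -0.    ]
[ 0.62736717 -0.17761698  0.11940289]
```

View pics/s1.png

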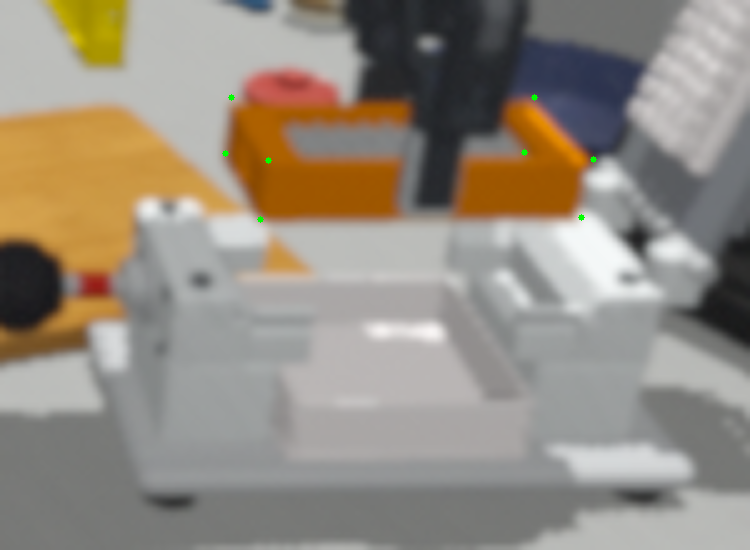

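The held grid's outline matches the predicted dots. Screw holes show at (168,208), (201,280) and (630,277), which gives a second check on the seat position from this view.

Run:
```python
from h import *
a=cam('side')
from scipy.optimize import least_squares
px=[np.array(p)/5-.5+[290,170] for p in((168,208),(201,280),(630,277))]
W=np.array([onz(a,[p],.0925)[0] for p in px]); print(W.round(4).tolist())
# combine with top-view: N1,N2,F2,F1
T=np.array([[0.5557,-0.1191],[0.535,-0.1794],[0.7005,-0.2393],[0.7215,-0.1775]])
L=np.array([[-.088,.032],[-.088,-.032],[.088,-.032],[.088,.032]])
def res(q,Y,M):
    c,s=np.cos(q[2]),np.sin(q[2]); return (M@np.array([[c,s],[-s,c]])+q[:2]-Y).ravel()
for n,Y,M in(('side',W[:,:2],L[:3]),('top',T,L),('all',np.vstack([W[:,:2],T]),np.vstack([L[:3],L]))):
    r=least_squares(res,[.628,-.178,-.336],args=(Y,M)); print(n,r.x.round(4),(r.fun*1e3).round(1))
```

```text
[[0.5561, -0.119, 0.0925], [0.5356, -0.1781, 0.0925], [0.7026, -0.2362, 0.0925]]
side [ 0.6293 -0.1772 -0.3306] [ 0.3  0.6  0.1 -0.8 -0.4  0.2]
top [ 0.6282 -0.1788 -0.3413] [ 0.3 -0.1 -0.5 -0.1 -0.1  0.9  0.3 -0.6]
all [ 0.6287 -0.1782 -0.3383] [ 0.1  0.1 -0.6 -1.1 -1.5 -1.4  0.6  0.3  0.   0.2  0.6  1.7  0.8  0.2]
```

```bash
python3 -m handwheel '[{"dx":-0.1,"dy":0,"dz":0.8,"wx":0,"wy":0,"wz":0,"claw":50},{"dx":0,"dy":0,"dz":0.8,"wx":0,"wy":0,"wz":0,"claw":50},{"dx":0,"dy":0,"dz":0.8,"wx":0,"wy":0,"wz":0,"claw":50},{"dx":0,"dy":0,"dz":0.6,"wx":0,"wy":0,"wz":0,"claw":50},{"dx":0,"dy":0,"dz":0.6,"wx":0,"wy":0,"wz":0,"claw":50},{"dx":0,"dy":0,"dz":0,"wx":0,"wy":0,"wz":0,"claw":50}]'
python3 to.py .6285 -.178 .06 2.806
```

```text
clock: 23.52
position: [0.6281, -0.178, 0.0829]
tool_rot: [-3.141, -0.001, 2.806]
force: [-0.5, -0.1, -2.5]
grip_width: 0.0593
finger_force: 45.7
t 23.52 [ 0.6281 -0.178   0.0829] [-3.141e+00 -1.000e-03  2.806e+00] [ 0.1   0.75  0.13  1.64 -0.13  0.77  1.53] F [-0.5 -0.1 -2.5] w 0.0593 ff 45.7
cm [-0.04  0.01  2.29] rad [-0.0001 -0.0007 -0.0003]
```

```bash
python3 -m handwheel '[{"dx":0,"dy":0,"dz":0.4,"wx":0,"wy":0,"wz":0,"claw":50},{"dx":0,"dy":0,"dz":0.4,"wx":0,"wy":0,"wz":0,"claw":50},{"dx":0,"dy":0,"dz":0.4,"wx":0,"wy":0,"wz":0,"claw":50},{"dx":0,"dy":0,"dz":0,"wx":0,"wy":0,"wz":0,"claw":50}]'
python3 -m handwheel '[{"dx":0,"dy":0,"dz":0.4,"wx":0,"wy":0,"wz":0,"claw":50},{"dx":0,"dy":0,"dz":0.3,"wx":0,"wy":0,"wz":0,"claw":50},{"dx":0,"dy":0,"dz":0.2,"wx":0,"wy":0,"wz":0,"claw":50},{"dx":0,"dy":0,"dz":0.1,"wx":0,"wy":0,"wz":0,"claw":50},{"dx":0,"dy":0,"dz":0,"wx":0,"wy":0,"wz":0,"claw":50}]'
python3 to.py .6285 -.178 .06 2.806
```

```text
clock: 24.02
position: [0.6281, -0.1779, 0.071]
tool_rot: [-3.142, -0.001, 2.806]
force: [1.0, 0.2, -3.5]
grip_width: 0.0593
finger_force: 45.7
clock: 24.65
position: [0.6283, -0.178, 0.0613]
tool_rot: [-3.142, -0.0, 2.806]
force: [0.1, 0.6, -3.8]
grip_width: 0.0592
finger_force: 45.7
t 24.65 [ 0.6283 -0.178   0.0613] [-3.142 -0.     2.806] [ 0.1   0.77  0.13  1.64 -0.13  0.73  1.53] F [ 0.1  0.6 -3.8] w 0.0592 ff 45.7
cm [-0.02  0.01  0.13] rad [-0.     -0.0001 -0.0003]
```

Slid in free of contact. I'll lower the last 1–2 mm, release and lift.

```bash
python3 -m handwheel '[{"dx":0,"dy":0,"dz":0.1,"wx":0,"wy":0,"wz":0,"claw":50},{"dx":0,"dy":0,"dz":0.1,"wx":0,"wy":0,"wz":0,"claw":50},{"dx":0,"dy":0,"dz":0,"wx":0,"wy":0,"wz":0,"claw":50}]'
python3 -m handwheel '[{"dx":0,"dy":0,"dz":0,"wx":0,"wy":0,"wz":0,"claw":100},{"dx":0,"dy":0,"dz":0,"wx":0,"wy":0,"wz":0,"claw":100},{"dx":0,"dy":0,"dz":0,"wx":0,"wy":0,"wz":0,"claw":100},{"dx":0,"dy":0,"dz":0,"wx":0,"wy":0,"wz":0,"claw":100},{"dx":0,"dy":0,"dz":-3,"wx":0,"wy":0,"wz":0,"claw":100},{"dx":0,"dy":0,"dz":-4,"wx":0,"wy":0,"wz":0,"claw":100},{"dx":0,"dy":0,"dz":-4,"wx":0,"wy":0,"wz":0,"claw":100}]'
python3 to.py .481 -.125 .17 2.806
python3 - <<'E'
from fit import *
a=cam('side'); F=a['frame']
q=box([.6285,-.178,.073],-.337,.13,.06,.026)
A=cv2.resize(F[170:280,290:440],(750,550),interpolation=cv2.INTER_CUBIC)
for p in proj(a,q): cv2.circle(A,tuple(((p+.5-[290,170])*5).astype(int).tolist()),3,(0,255,0),-1)
cv2.imwrite('pics/s2.png',A)
E
```

```text
clock: 25.02
position: [0.6284, -0.1781, 0.0601]
tool_rot: [3.141, 0.0, 2.806]
force: [-3.7, 1.3, 7.3]
grip_width: 0.0589
finger_force: 47.0
clock: 25.9
position: [0.6282, -0.178, 0.1706]
tool_rot: [-3.142, -0.0, 2.806]
force: [-0.1, 0.3, 0.1]
grip_width: 0.0854
finger_force: 0.0
t 25.9 [ 0.6282 -0.178   0.1706] [-3.142 -0.     2.806] [ 0.09  0.64  0.15  1.58 -0.11  0.93  1.51] F [-0.1  0.3  0.1] w 0.0854 ff 0.0
cm [15.64  0.15  0.06] rad [-0.0001 -0.0002 -0.0003]
```

View pics/s2.png

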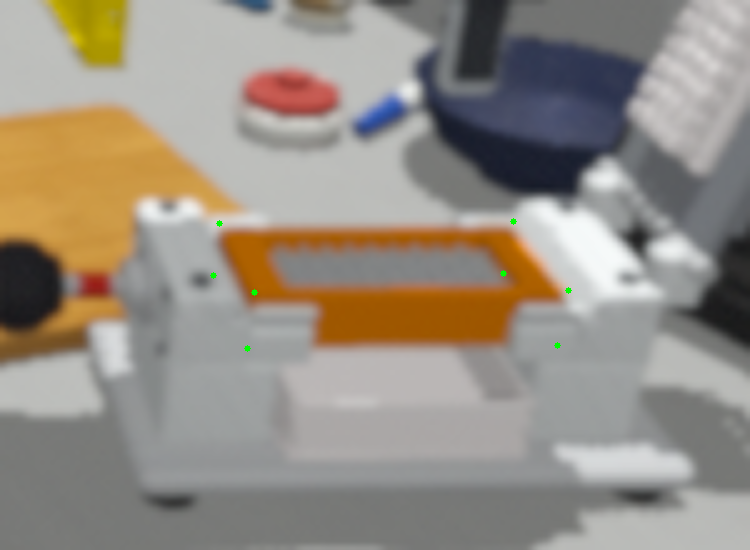

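The grid sits flat in the seat at (390,285), held level by both ledges, and the knob is still out at (30,285). I'll grip the knob again and push it in.

```bash
python3 -m handwheel '[{"dx":2,"dy":0,"dz":0,"wx":0,"wy":0,"wz":0,"claw":100},{"dx":4,"dy":0.05,"dz":0,"wx":0,"wy":0,"wz":0,"claw":100},{"dx":4,"dy":0,"dz":0,"wx":0,"wy":0,"wz":0,"claw":100},{"dx":3.5,"dy":0,"dz":0,"wx":0,"wy":0,"wz":0,"claw":100},{"dx":2,"dy":0,"dz":0,"wx":0,"wy":0,"wz":0,"claw":100},{"dx":0,"dy":0,"dz":0,"wx":0,"wy":0,"wz":0,"claw":100}]' >/dev/null
python3 to.py .4825 -.1253 .0445 2.806
```

```text
t 26.7 [ 0.4815 -0.1262  0.1696] [3.141 0.    2.806] [ 0.02  0.41  0.15  2.   -0.09  0.74  1.46] F [ 1.  -0.4 -0.1] w 0.0853 ff 0.0
cm [-0.07  0.11 12.51] rad [ 0.0002  0.0001 -0.    ]
```

```bash
python3 -m handwheel '[{"dx":0,"dy":0.1,"dz":2.5,"wx":0,"wy":0,"wz":0,"claw":100},{"dx":0,"dy":0,"dz":2.5,"wx":0,"wy":0,"wz":0,"claw":100},{"dx":0,"dy":0,"dz":2.5,"wx":0,"wy":0,"wz":0,"claw":100},{"dx":0,"dy":0,"dz":2.5,"wx":0,"wy":0,"wz":0,"claw":100},{"dx":0,"dy":0,"dz":1.5,"wx":0,"wy":0,"wz":0,"claw":100},{"dx":0,"dy":0,"dz":1,"wx":0,"wy":0,"wz":0,"claw":100},{"dx":0,"dy":0,"dz":0,"wx":0,"wy":0,"wz":0,"claw":100}]' 50
python3 -m handwheel '[{"dx":0,"dy":0,"dz":0,"wx":0,"wy":0,"wz":0,"claw":20},{"dx":0,"dy":0,"dz":0,"wx":0,"wy":0,"wz":0,"claw":20},{"dx":0,"dy":0,"dz":0,"wx":0,"wy":0,"wz":0,"claw":20},{"dx":0,"dy":0,"dz":0,"wx":0,"wy":0,"wz":0,"claw":20},{"dx":0,"dy":0,"dz":0,"wx":0,"wy":0,"wz":0,"claw":20},{"dx":0,"dy":0,"dz":0,"wx":0,"wy":0,"wz":0,"claw":20}]' 50
```

```text
clock: 27.58
position: [0.4825, -0.1256, 0.0441]
tool_rot: [-3.141, -0.0, 2.806]
force: [-0.8, 0.1, 0.1]
grip_width: 0.0853
finger_force: 0.0
clock: 28.32
position: [0.4828, -0.1255, 0.045]
tool_rot: [3.141, 0.001, 2.806]
force: [-1.7, 1.6, 9.9]
grip_width: 0.0377
finger_force: 48.8
```

```bash
python3 -m handwheel '[{"dx":-0.4,"dy":0,"dz":0,"wx":0,"wy":0,"wz":0,"claw":20},{"dx":-0.4,"dy":0,"dz":0,"wx":0,"wy":0,"wz":0,"claw":20},{"dx":-0.4,"dy":0,"dz":0,"wx":0,"wy":0,"wz":0,"claw":20},{"dx":-0.4,"dy":0,"dz":0,"wx":0,"wy":0,"wz":0,"claw":20},{"dx":-0.4,"dy":0,"dz":0,"wx":0,"wy":0,"wz":0,"claw":20},{"dx":-0.2,"dy":0,"dz":0,"wx":0,"wy":0,"wz":0,"claw":20},{"dx":0,"dy":0,"dz":0,"wx":0,"wy":0,"wz":0,"claw":20}]'
python3 to.py .4828 -.1255 .045 2.806
```

```text
clock: 29.2
position: [0.5017, -0.1321, 0.0448]
tool_rot: [3.142, -0.003, 2.806]
force: [-12.8, 5.1, 22.1]
grip_width: 0.0378
finger_force: 50.7
t 29.2 [ 0.5017 -0.1321  0.0448] [ 3.142e+00 -3.000e-03  2.806e+00] [ 0.07  0.65  0.1   2.01 -0.13  0.49  1.5 ] F [-12.8   5.1  22.1] w 0.0378 ff 50.7
cm [ 2.    0.   -0.01] rad [ 0.0001 -0.0032 -0.0001]
```

Full 20 mm of travel, ending against the stop at the same position as the original "in" pose. I'll release and look.

```bash
python3 -m handwheel '[{"dx":0,"dy":0,"dz":0,"wx":0,"wy":0,"wz":0,"claw":100},{"dx":0,"dy":0,"dz":0,"wx":0,"wy":0,"wz":0,"claw":100},{"dx":0,"dy":0,"dz":0,"wx":0,"wy":0,"wz":0,"claw":100},{"dx":0,"dy":0,"dz":0,"wx":0,"wy":0,"wz":0,"claw":100},{"dx":0.1,"dy":0,"dz":-3,"wx":0,"wy":0,"wz":0,"claw":100},{"dx":0,"dy":0,"dz":-4,"wx":0,"wy":0,"wz":0,"claw":100},{"dx":0,"dy":0,"dz":-4,"wx":0,"wy":0,"wz":0,"claw":100},{"dx":0,"dy":0,"dz":-3,"wx":0,"wy":0,"wz":0,"claw":100}]'
python3 -m handwheel '[{"dx":4,"dy":4,"dz":-2,"wx":0,"wy":0,"wz":0,"claw":100},{"dx":0,"dy":0,"dz":0,"wx":0,"wy":0,"wz":0,"claw":100}]'
python3 - <<'E'
from h import *
a=cam('side'); cv2.imwrite('pics/e.png',cv2.resize(a['frame'][130:280,180:440],(800,461),interpolation=cv2.INTER_CUBIC))
E
```

```text
clock: 30.2
position: [0.5025, -0.1325, 0.1861]
tool_rot: [3.141, 0.001, 2.806]
force: [-0.0, -0.5, -0.1]
grip_width: 0.0854
finger_force: 0.0
clock: 30.45
position: [0.4773, -0.0786, 0.2057]
tool_rot: [3.14, 0.001, 2.81]
force: [0.3, -1.1, 0.6]
grip_width: 0.0856
finger_force: 0.0
```

View pics/e.png

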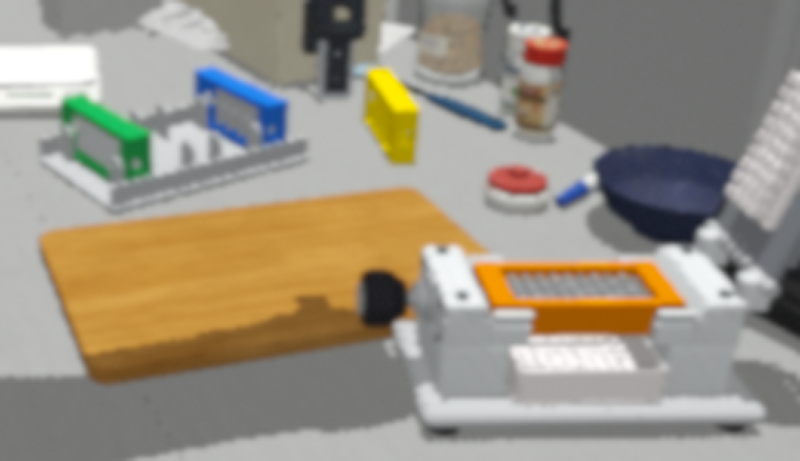

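The knob is fully in at (382,298) with no red band showing. The orange grid is flat in the seat at (580,290), and green (105,138) and blue (240,108) stand in the rack.

```bash
python3 -c "
from workcell import job_done; print(job_done())"
```

```text
the job is handed in; nothing more can be done
None
```

I handed the job in at about 30 s of the 72 s limit: in the last picture the orange grid lies flat in the dicer's seat, the knob is fully in, and the blue and green grids stand in the rack; `job_done()` gave no verdict.

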